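# Move the cosmetics row to the new rack, same order from the ring post

### The job

Move the four cosmetics from the trays of the old white rack into the four compartments of the new wooden rack, one per compartment, keeping their order as counted from the ring post: whatever stands nearest the old rack's brass ring post goes nearest the new rack's ring post, and so on down the row. Set each one down gently, upright on the compartment floor, without dropping it or tipping it over.

Things in the scene. Friction and masses are not known exactly. Their poses are not given: they have to be found in the camera images.
- round_lipstick: round lipstick tube, shut, black plastic with a thin brass band at 36 mm: a plain upright cylinder 24 mm across, 78 mm tall, flat top. Stands upright; origin at the centre of its underside, z up. Loose, about 35 g.
- square_lipstick: square lipstick tube, shut, bare aluminium with a thin brass band at 32 mm: a square column 23 x 23 mm, 72 mm tall, flat top; its x and y axes are square to its faces. Stands upright; origin at the centre of its underside, z up. Loose, about 40 g.
- nail_polish: nail polish bottle, glass: a round body 30 mm across up to 28 mm, sloping shoulder, then a slim black cap 17 mm across from 34 mm up to its top at 72 mm. Stands upright; origin at the centre of its underside, z up. Loose, about 55 g.
- spray_bottle: travel spray bottle, white plastic: a round body 30 mm across up to 50 mm, then a round cap 23 mm across from 56 to 76 mm that tapers to a domed top at 86 mm (tallest of the four). Stands upright; origin at the centre of its underside, z up. Loose, about 60 g.
- tray_round_lipstick: the small clear plastic open tray of the old rack in which the round lipstick stands at the start; 50 x 50 mm outside, 44 x 44 mm inside, 16 mm tall, floor 3 mm thick. The four trays are alike and fixed, one per place of the old rack, and stay behind empty. Origin at the centre of its underside, axes parallel to those of the old rack.
- tray_square_lipstick: the small clear plastic open tray of the old rack in which the square lipstick stands at the start; 50 x 50 mm outside, 44 x 44 mm inside, 16 mm tall, floor 3 mm thick. The four trays are alike and fixed, one per place of the old rack, and stay behind empty. Origin at the centre of its underside, axes parallel to those of the old rack.
- tray_nail_polish: the small clear plastic open tray of the old rack in which the nail polish stands at the start; 50 x 50 mm outside, 44 x 44 mm inside, 16 mm tall, floor 3 mm thick. The four trays are alike and fixed, one per place of the old rack, and stay behind empty. Origin at the centre of its underside, axes parallel to those of the old rack.
- tray_spray_bottle: the small clear plastic open tray of the old rack in which the spray bottle stands at the start; 50 x 50 mm outside, 44 x 44 mm inside, 16 mm tall, floor 3 mm thick. The four trays are alike and fixed, one per place of the old rack, and stay behind empty. Origin at the centre of its underside, axes parallel to those of the old rack.
- old_rack: old rack: white plastic strip 60 mm wide (x), 276 long (y from -114 to +162), 8 thick, carrying the four clear trays, with a brass ring post 52 mm tall at its +y end (y = 142). Fixed, turned any way. Origin at the underside, mid-row, z up. Things in the trays stand 11 mm above the dresser top. Places centred at y = -81, -27, 27, 81 mm, x = 0.
- new_rack: new rack: brown wood, 58 mm wide (x), y from -110 to +162: a row of four open compartments 50 x 50 mm inside, walls 4 mm thick, 22 mm tall, floor 4 mm above the dresser top; then a tongue with a brass ring post 52 mm tall at its +y end (y = 142). Empty, fixed, turned any way. Origin at the underside, mid-row, z up. Places centred at y = -81, -27, 27, 81 mm, x = 0.
Mind the look-alikes: they are no part of the job. What is shaped like the square_lipstick but blue or red is not meant. Leave any blue look-alike of the round_lipstick alone.

How it is judged:
At the end, for the whole second after the job is handed in: Each of the four cosmetics stands upright (within 7 degrees) on the floor of the new rack, in the compartment with the same place number counted from the ring post as its own tray has in the old rack (centre within 18 mm of the compartment centre along each side), released and at rest (((y of tray_round_lipstick in the frame of old_rack between -0.096 and -0.066 m and y of round_lipstick in the frame of new_rack between -0.099 and -0.063 m) or (y of tray_round_lipstick in the frame of old_rack between -0.042 and -0.012 m and y of round_lipstick in the frame of new_rack between -0.045 and -0.009 m) or (y of tray_round_lipstick in the frame of old_rack between 0.012 and 0.042 m and y of round_lipstick in the frame of new_rack between 0.009 and 0.045 m) or (y of tray_round_lipstick in the frame of old_rack between 0.066 and 0.096 m and y of round_lipstick in the frame of new_rack between 0.063 and 0.099 m)) and x of round_lipstick in the frame of new_rack between -0.018 and 0.018 m and z of each of round_lipstick, square_lipstick, nail_polish, spray_bottle in the frame of new_rack below 0.01 m and angle between each of round_lipstick, square_lipstick, nail_polish, spray_bottle's own z axis and vertical below 0.12 rad and linear speed of each of round_lipstick, square_lipstick, nail_polish, spray_bottle below 0.02 m/s and angular speed of each of round_lipstick, square_lipstick, nail_polish, spray_bottle below 0.2 rad/s and contact force between each of round_lipstick, square_lipstick, nail_polish, spray_bottle and the fingers below 0.05 N and ((y of tray_square_lipstick in the frame of old_rack between -0.096 and -0.066 m and y of square_lipstick in the frame of new_rack between -0.099 and -0.063 m) or (y of tray_square_lipstick in the frame of old_rack between -0.042 and -0.012 m and y of square_lipstick in the frame of new_rack between -0.045 and -0.009 m) or (y of tray_square_lipstick in the frame of old_rack between 0.012 and 0.042 m and y of square_lipstick in the frame of new_rack between 0.009 and 0.045 m) or (y of tray_square_lipstick in the frame of old_rack between 0.066 and 0.096 m and y of square_lipstick in the frame of new_rack between 0.063 and 0.099 m)) and x of square_lipstick in the frame of new_rack between -0.018 and 0.018 m and ((y of tray_nail_polish in the frame of old_rack between -0.096 and -0.066 m and y of nail_polish in the frame of new_rack between -0.099 and -0.063 m) or (y of tray_nail_polish in the frame of old_rack between -0.042 and -0.012 m and y of nail_polish in the frame of new_rack between -0.045 and -0.009 m) or (y of tray_nail_polish in the frame of old_rack between 0.012 and 0.042 m and y of nail_polish in the frame of new_rack between 0.009 and 0.045 m) or (y of tray_nail_polish in the frame of old_rack between 0.066 and 0.096 m and y of nail_polish in the frame of new_rack between 0.063 and 0.099 m)) and x of nail_polish in the frame of new_rack between -0.018 and 0.018 m and ((y of tray_spray_bottle in the frame of old_rack between -0.096 and -0.066 m and y of spray_bottle in the frame of new_rack between -0.099 and -0.063 m) or (y of tray_spray_bottle in the frame of old_rack between -0.042 and -0.012 m and y of spray_bottle in the frame of new_rack between -0.045 and -0.009 m) or (y of tray_spray_bottle in the frame of old_rack between 0.012 and 0.042 m and y of spray_bottle in the frame of new_rack between 0.009 and 0.045 m) or (y of tray_spray_bottle in the frame of old_rack between 0.066 and 0.096 m and y of spray_bottle in the frame of new_rack between 0.063 and 0.099 m)) and x of spray_bottle in the frame of new_rack between -0.018 and 0.018 m); the robot touches nothing.
It fails at once if one of the four cosmetics is tipped over (more than 45 degrees) (angle between any of round_lipstick, square_lipstick, nail_polish, spray_bottle's own z axis and vertical above 0.785 rad).
It fails at once if one of the four cosmetics is dropped (falls free of the fingers at over 0.65 m/s, a fall of about 2 cm) ((linear speed of round_lipstick above 0.65 m/s and contact force between round_lipstick and the fingers below 0.05 N) or (linear speed of square_lipstick above 0.65 m/s and contact force between square_lipstick and the fingers below 0.05 N) or (linear speed of nail_polish above 0.65 m/s and contact force between nail_polish and the fingers below 0.05 N) or (linear speed of spray_bottle above 0.65 m/s and contact force between spray_bottle and the fingers below 0.05 N)).
It also fails if it takes over 99 s, if anything falls off the work surface, if the arm or the gripper's body presses on something with over 40 N, if the wrist force passes 120 N, or if a joint passes its speed limit or range.

### The arm

A 6-joint arm with a two-finger parallel gripper is mounted at the origin on the work surface. World frame = base frame: x ahead of the robot, y to its left, z up, the work surface at z = 0. Lengths are in m, angles in rad, forces in N, time in s.
With the tool pointing down it reaches from about 0.275 to 0.75 m from the base axis. Payload 10.2 kg.
Tool frame: the origin (TCP) lies on the centre line of the jaws, within the pads' length; the fingertips stand 8 mm ahead of it and the grasp point (between the pads) lies 11 mm behind it; z points along the fingers, y is the direction in which the jaws open and shut (so a half turn about z gives the same grasp; the last joint's range is limited). The gripper opens to 85 mm and grips with 20 to 120 N. Pads are 22 mm wide; open, the fingers measure 114 mm over their backs; the gripper's body (76 mm by 85 mm) begins 54 mm behind the grasp point. The pads swing forward as they close: fully open they stand 13 mm farther back than shut.
Start: joints at [0.992, 0.313, 1.498, -0, 1.331, -0.223], TCP at [0.183, 0.492, 0.239] pointing down, gripper open.
Joint ranges: [-2.94, 2.94], [-0.97, 2.17], [0.19, 2.56], [-1.23, 4.37], [0.02, 3.11], [-2.88, 2.88]. Speed limits (rad/s): [2.39, 2.39, 3.01, 3.14, 3.14, 3.14].

### API

Orientations are given as a rotation vector (axis times angle).
In Python, from plant import * gives the robot as it stands.
- The arm moves only by the shell command python3 -m inch 'ROWS' [FORCE]. ROWS is JSON, a list that holds one entry, the list of rows, each a list of 5 numbers: the shift along the tool's x, y, z in m, then the turn about the tool's z in degrees, then the opening in per cent of the stroke, from 0 (shut) to 100 (fully open). A call has exactly 10 rows; each row is the pose to reach, as a shift and turn from the pose commanded when the call began, along the tool's axes at that moment; what a row does not reach only later rows make up. A row lasts 1/10 s, in which the tool goes at most 50 mm and 8.59 degrees, less where a joint would pass 70% of its speed; a pose out of reach is approached as far as the arm can. A call with a gripper value outside its range is refused whole. The fingers move at their own pace and stop on an object; FORCE is the grip in N (left out, the last holds). Time passes only in rows, so rows that repeat a pose let the fingers close, or fill a call up. It gives the time, the measured TCP pose, the force and the opening at its end, in the units of the state.
- get_obs(): the state, without advancing time (a new reading comes with each control period).
- grab_frame(name): name is "side" or "top"; returns (picture, depth): 420x560x3 uint8, red, green, blue; 420x560 float32, m along the optical axis (not along the pixel's ray), 0 where there is no reading.
- camera_params(name): a dict with "K" (3x3 intrinsics, pixels), "extrinsics" (4x4, takes a point from camera to world coordinates). Camera axes: x right, y up, looking along -z (the intrinsics and any distortion apply to the point x, -y, -z); pixel columns grow to the right and rows downward; lengths in m; the calibration is good to about 2 mm. A picture is of the moment at which its call begins. camera_params takes no time and is no camera call.
- job_done(): hands the job in, once; it reports no verdict.
The state is a dict: "clock": time; "qpos": joint angles; "joint_vel": joint speeds; "effort": joint torques, N m; "ee_pos": TCP position; "ee_rot": TCP orientation; "contact_force": force on the tool from outside, world axes, zero at the start; "wrist_torque": the same for the moment, N m; "opening": finger opening in m.
Only numpy, scipy, OpenCV 4.12 (cv2) and the standard library are available. Lean on these libraries where they do the work, as an engineer would, in place of code of your own. Each camera call takes 0.05 s, during which the arm holds its last target.

## Working session

There is one attempt and no reset: what is moved stays moved. The work goes in short steps, Python scripts to look and compute and a shell command to move; the robot and the scene stay as the last step left them, time stands still between calls to the robot, and variables do not carry over. Pictures are saved under pics/ and viewed, and the job is handed in when it is done.

```bash
mkdir -p pics; ls; python3 - <<'E'
from plant import *
import cv2,numpy as np
print(get_obs())
for n in("top","side"):
    p,d=grab_frame(n); cv2.imwrite(f"pics/{n}0.png",p[:,:,::-1]); np.save(f"{n}0.npy",d)
    print(camera_params(n))
E
```

```text
pics
{'clock': 0.0, 'qpos': array([ 9.91606361e-01,  3.13437228e-01,  1.49842100e+00,  2.12117839e-06,
        1.33099500e+00, -2.23389324e-01]), 'joint_vel': array([ 0.0005064 ,  0.0013054 , -0.00133942,  0.00126614,  0.00034998,
       -0.0007131 ]), 'effort': array([ 2.44997726e-03, -4.12266684e+01, -2.59738129e+01, -2.54805235e-05,
        4.21038712e-03, -1.25980881e-05]), 'ee_pos': array([0.18274992, 0.49191001, 0.23874766]), 'ee_rot': array([-5.55860210e-01, -3.09152310e+00,  1.82125771e-03]), 'contact_force': array([-1.01474229,  0.38247585,  0.51951999]), 'wrist_torque': array([-0.00841127, -0.04835383,  0.03127958]), 'opening': 0.08540178247847828}
{'K': array([[520.86323787,   0.        , 274.76311076],
       [  0.        , 520.86323787, 201.84590801],
       [  0.        ,   0.        ,   1.        ]]), 'extrinsics': array([[ 0.01709723,  0.98960661, -0.1427811 ,  0.38635779],
       [-0.99959579,  0.02016174,  0.02004382,  0.04915117],
       [ 0.02271421,  0.1423807 ,  0.98955131,  1.26643453],
       [ 0.        ,  0.        ,  0.        ,  1.        ]])}
{'K': array([[525.81465062,   0.        , 276.27112777],
       [  0.        , 525.81465062, 215.01870645],
       [  0.        ,   0.        ,   1.        ]]), 'extrinsics': array([[ 0.68695676,  0.43500773, -0.5821157 , -0.15070697],
       [-0.72656547,  0.39582767, -0.56162539, -0.6335203 ],
       [-0.01389389,  0.80875752,  0.58797808,  0.74073503],
       [ 0.        ,  0.        ,  0.        ,  1.        ]])}
```

View pics/top0.png

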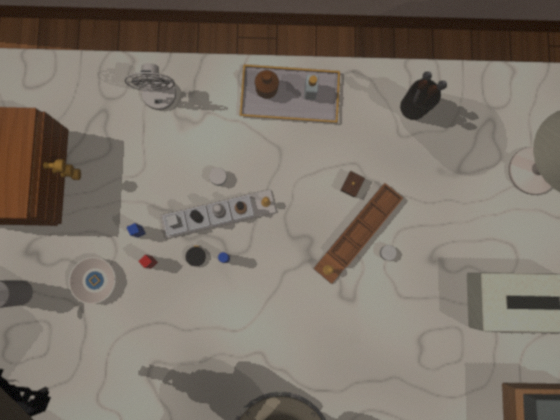

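View pics/side0.png

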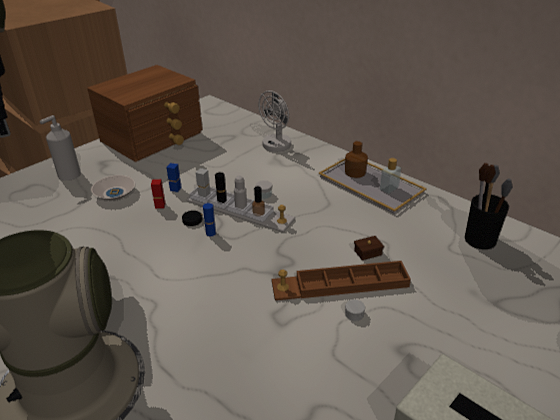

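```bash
python3 - <<'E'
import cv2
a=cv2.imread("pics/top0.png"); 
cv2.imwrite("pics/c1.png",cv2.resize(a[160:260,120:290],None,fx=4.7,fy=4.7,interpolation=cv2.INTER_CUBIC))
cv2.imwrite("pics/c2.png",cv2.resize(a[170:290,300:420],None,fx=5,fy=5,interpolation=cv2.INTER_CUBIC))
s=cv2.imread("pics/side0.png")
cv2.imwrite("pics/c3.png",cv2.resize(s[150:240,140:300],None,fx=5,fy=5,interpolation=cv2.INTER_CUBIC))
E
```

```text
(no output)
```

View pics/c1.png

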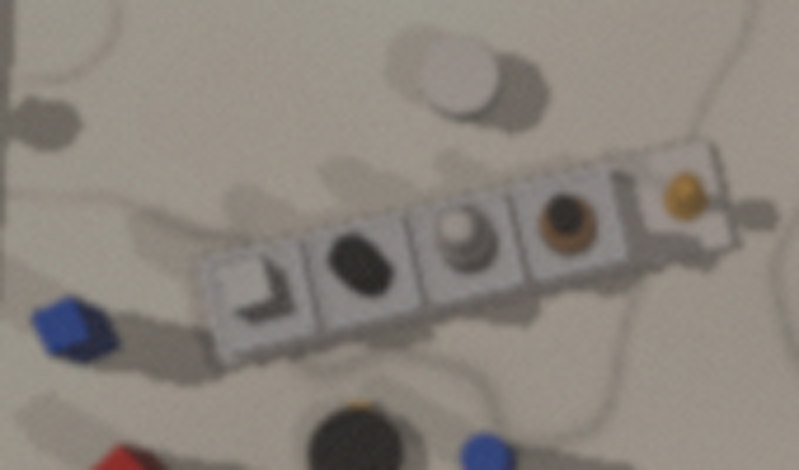

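View pics/c2.png

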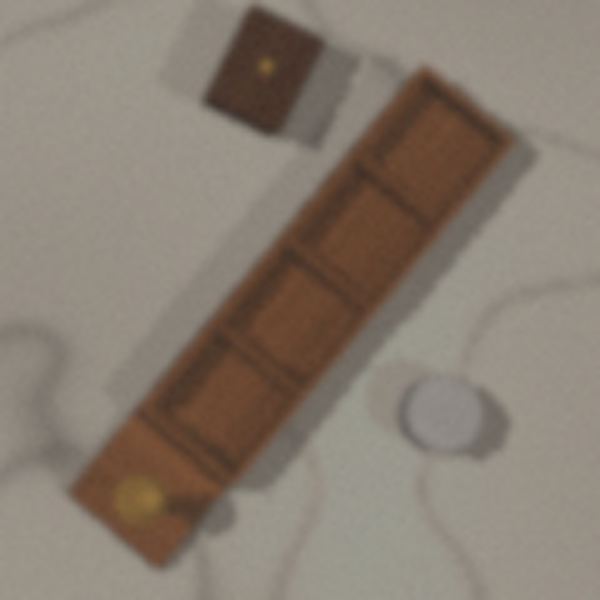

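View pics/c3.png

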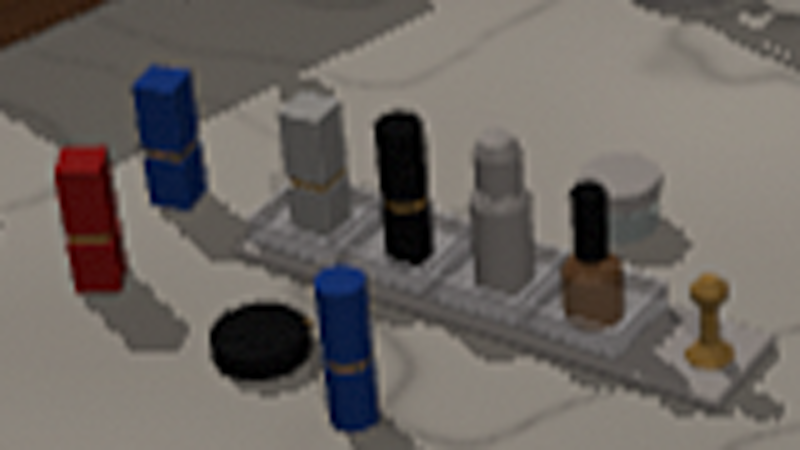

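```bash
cat > h.py <<'E'
from plant import *
import numpy as np, cv2
def cloud(n,d):
    c=camera_params(n);K=c["K"];T=c["extrinsics"]
    v,u=np.mgrid[:d.shape[0],:d.shape[1]]
    P=np.stack([(u-K[0,2])/K[0,0]*d,-(v-K[1,2])/K[1,1]*d,-d],-1)
    W=P@T[:3,:3].T+T[:3,3]; W[d<=0]=np.nan
    return W
def ray(n,u,v,z):
    c=camera_params(n);K=c["K"];T=c["extrinsics"]
    r=T[:3,:3]@np.array([(u-K[0,2])/K[0,0],-(v-K[1,2])/K[1,1],-1]);o=T[:3,3]
    return o+r*(z-o[2])/r[2]
E
python3 - <<'E'
from h import *
for n in("top","side"):
    W=cloud(n,np.load(n+"0.npy"))
    print(n,"table z",[W[r,c,2].round(4) for r,c in([(300,200),(130,200),(330,350)] if n=="top" else [(260,220),(240,330),(330,250)])])
    # objects: points above z 0.03 near old rack
    m=(W[...,2]>0.045)&(W[...,2]<.12)&(W[...,0]>.3)&(W[...,0]<.55)&(W[...,1]>-.3)&(W[...,1]<.4)
    k,l=cv2.connectedComponents(m.astype(np.uint8))
    for i in range(1,k):
        p=W[l==i]
        if len(p)<4: continue
        v,u=np.nonzero(l==i); top=p[p[:,2]>np.percentile(p[:,2],95)-.006]
        print(len(p),"px",u.mean().round(),v.mean().round(),"zmax",p[:,2].max().round(4),"min",p.min(0)[:2].round(4),"max",p.max(0)[:2].round(4),"topmean",top.mean(0).round(4),"mid",((top.min(0)+top.max(0))/2).round(4))
    print('new')
f=lambda u,v:(120+u/4.7-.4,160+v/4.7-.4)
g=lambda u,v:(300+u/5-.4,170+v/5-.4)
print("old corners z8", [ray("top",*f(*q),.008).round(4)[:2] for q in[(712,142),(733,248)]])
print("old tray corners z24", [ray("top",*f(*q),.024).round(4)[:2] for q in[(205,255),(222,365),(628,268),(608,165)]])
print("old ring z", ray("top",*f(686,196),.045).round(4))
print("new corners top z22", [ray("top",*g(*q),.022).round(4)[:2] for q in[(425,68),(515,135)]], "tongue z?",[ray("top",*g(*q),.006).round(4)[:2] for q in[(70,490),(162,570)]],"ring",ray("top",*g(138,499),.045).round(4))
E
```

```text
top table z [np.float64(0.0029), np.float64(0.0025), np.float64(0.0022)]
136 px 218.0 210.0 zmax 0.1015 min [0.5257 0.1426] max [0.5499 0.1705] topmean [0.5401 0.1564 0.0961] mid [0.5399 0.1562 0.0972]
39 px 240.0 207.0 zmax 0.0876 min [0.5391 0.0968] max [0.55   0.1156] topmean [0.5463 0.1058 0.0845] mid [0.5465 0.1069 0.085 ]
111 px 195.0 215.0 zmax 0.0947 min [0.5124 0.196 ] max [0.5341 0.2175] topmean [0.5237 0.2069 0.0902] mid [0.5236 0.2069 0.0909]
143 px 173.0 220.0 zmax 0.0893 min [0.4981 0.2453] max [0.5259 0.2719] topmean [0.5118 0.2594 0.0846] mid [0.5118 0.2592 0.0854]
141 px 133.0 229.0 zmax 0.0798 min [0.4757 0.3346] max [0.5041 0.3646] topmean [0.4906 0.3497 0.0737] mid [0.4905 0.3498 0.0753]
95 px 223.0 257.0 zmax 0.0852 min [0.4186 0.1302] max [0.4412 0.1535] topmean [0.4295 0.142  0.0796] mid [0.4303 0.1422 0.0809]
140 px 146.0 261.0 zmax 0.0794 min [0.4037 0.3024] max [0.4333 0.3329] topmean [0.4187 0.3181 0.0735] mid [0.4183 0.319  0.075 ]
44 px 329.0 269.0 zmax 0.0572 min [ 0.3999 -0.1116] max [ 0.4139 -0.0966] topmean [ 0.4063 -0.1042  0.0523] mid [ 0.4069 -0.10
[... 824 characters left out ...]
988 0.0804] mid [0.5454 0.0993 0.08  ]
170 px 208.0 212.0 zmax 0.0788 min [0.4161 0.1215] max [0.4389 0.1459] topmean [0.4279 0.1339 0.076 ] mid [0.4275 0.1343 0.0757]
50 px 282.0 273.0 zmax 0.0529 min [ 0.3965 -0.1208] max [ 0.4146 -0.1037] topmean [ 0.4038 -0.1123  0.0492] mid [ 0.4039 -0.1123  0.0496]
new
old corners z8 [array([0.5975, 0.0332]), array([0.5421, 0.0213])]
old tray corners z24 [array([0.5312, 0.2902]), array([0.4754, 0.279 ]), array([0.5288, 0.0751]), array([0.5818, 0.0865])]
old ring z [0.5635 0.0462 0.045 ]
new corners top z22 [array([ 0.6173, -0.2432]), array([ 0.5851, -0.2867])] tongue z? [array([ 0.4103, -0.0726]), array([ 0.373, -0.117])] ring [ 0.406  -0.1006  0.045 ]
```

```bash
python3 - <<'E'
import cv2
s=cv2.imread("pics/side0.png")
cv2.imwrite("pics/c4.png",cv2.resize(s[255:305,265:415],None,fx=5.3,fy=5.3,interpolation=cv2.INTER_CUBIC))
cv2.imwrite("pics/c5.png",cv2.resize(s[160:235,185:300],None,fx=6.9,fy=6.9,interpolation=cv2.INTER_CUBIC))
E
```

```text
(no output)
```

View pics/c4.png

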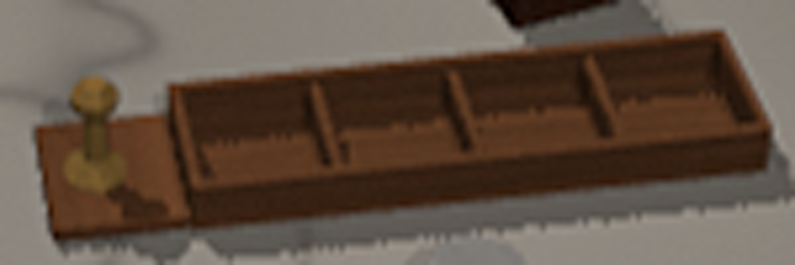

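View pics/c5.png

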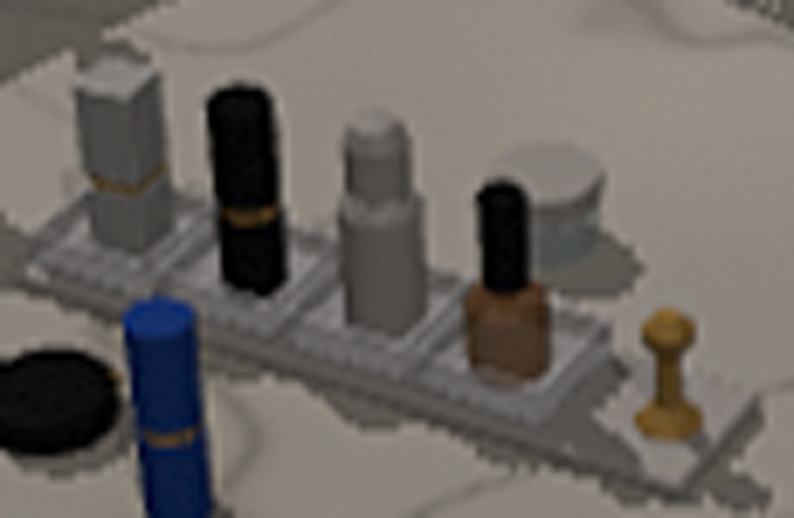

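```bash
python3 - <<'E'
from h import *
g=lambda u,v:(300+u/5-.4,170+v/5-.4)
a=lambda u,v:(265+u/5.3-.4,255+v/5.3-.4)
b=lambda u,v:(185+u/6.9-.4,160+v/6.9-.4)
f=lambda u,v:(120+u/4.7-.4,160+v/4.7-.4)
S=np.array([ray("side",*a(*q),.022)[:2] for q in[(171,86),(196,186),(770,130),(724,34)]])
T=np.array([ray("top",*g(*q),.022)[:2] for q in[(140,410),(235,480),(515,137),(425,68)]])
for n,P in(("S",S),("T",T)):
    l=(P[0]+P[1]-P[2]-P[3])/2
    print(n,P.round(4).tolist(),"len",np.linalg.norm(l),"wid",np.linalg.norm(P[0]-P[1]),np.linalg.norm(P[2]-P[3]),"c",P.mean(0).round(4),"ang",np.degrees(np.arctan2(l[1],l[0])))
print("tops side: sq",ray("side",*b(119,77),.083)[:2].round(4),"rd",ray("side",*b(241,99),.089)[:2].round(4),"nail",ray("side",*b(504,193),.083)[:2].round(4))
print("tops top: sq",ray("top",*f(236,280),.083)[:2].round(4),"nail",ray("top",*f(567,213),.083)[:2].round(4))
q=[(205,255),(222,365),(628,268),(608,165)]
print("old T mid",np.mean([ray("top",*f(*x),.024)[:2] for x in q],0))
q=[(24,255),(528,420),(615,335)]
print("old S",[ray("side",*b(*x),.024)[:2].round(4) for x in q])
E
```

```text
S [[0.4492, -0.11], [0.4147, -0.1529], [0.5821, -0.2911], [0.6172, -0.2488]] len 0.21750444357841964 wid 0.05502060468780211 0.05497395621084607 c [ 0.5158 -0.2007] ang 140.44843042363885
T [[0.4485, -0.1042], [0.4161, -0.1497], [0.5842, -0.2867], [0.6173, -0.2432]] len 0.21771036064314364 wid 0.05578063504072462 0.05472388345276307 c [ 0.5165 -0.1959] ang 140.67509917947558
tops side: sq [0.5116 0.2526] rd [0.5243 0.2021] nail [0.5495 0.0999]
tops top: sq [0.5124 0.2632] nail [0.5484 0.1041]
old T mid [0.52928246 0.18269044]
old S [array([0.4695, 0.2635]), array([0.5201, 0.0622]), array([0.5749, 0.0745])]
```

```bash
cat >> h.py <<'E'
from scipy.spatial.transform import Rotation as R
NEW={'nail':(.4535,-.1469),'spray':(.4952,-.1812),'round':(.5368,-.2154),'square':(.5785,-.2497)}
OLD={'nail':(.548,.102),'spray':(.540,.153),'round':(.524,.2045),'square':(.512,.256)}
def go(x,y,gz,jaw=None):
    """tool shift for grasp point at height gz; jaw = world angle of jaw axis, deg"""
    o=get_obs();M=R.from_rotvec(o["ee_rot"]).as_matrix()
    d=np.array([x,y,gz-.011])-o["ee_pos"]
    print("pos",o["ee_pos"].round(4),"gz",round(o["ee_pos"][2]+.011,4),"q",o["qpos"].round(2),"open",o["opening"].round(4),"F",o["contact_force"].round(1),"t",o["clock"])
    print("jaw now",np.degrees(np.arctan2(M[1,1],M[0,1])).round(1),"shift mm",(M.T@d*1000).round(1),end=' ')
    if jaw is not None:
        t=np.degrees(np.arctan2(M[1,1],M[0,1]))-jaw; print("turn",((t+90)%180-90).round(1))
E
python3 - <<'E'
from h import *
go(*OLD['square'],.13,14)
E
```

```text
Traceback (most recent call last):
  File "h.py", line 20, in go
    print("pos",o["ee_pos"].round(4),"gz",round(o["ee_pos"][2]+.011,4),"q",o["qpos"].round(2),"open",o["opening"].round(4),"F",o["contact_force"].round(1),"t",o["clock"])
                                                                                                     ^^^^^^^^^^^^^^^^^^
AttributeError: 'float' object has no attribute 'round'
```

```bash
sed -i 's/o\["opening"\].round(4)/round(o["opening"],4)/' h.py; python3 - <<'E'
from h import *
go(*OLD['square'],.13,14)
E
```

```text
pos [0.1828 0.4919 0.2388] gz 0.2498 q [ 0.99  0.31  1.5  -0.    1.33 -0.22] open 0.0855 F [0.5 0.4 0.6] t 0.1
jaw now 69.6 shift mm [-390.8 -106.3  119.8] turn 55.6
```

```bash
python3 -m inch '[[[-0.039,-0.011,0.0,5.5,60],[-0.078,-0.021,0.0,11,60],[-0.117,-0.032,0.0,16.5,60],[-0.156,-0.042,0.01,22,60],[-0.195,-0.053,0.02,27.5,60],[-0.235,-0.064,0.035,33,60],[-0.274,-0.074,0.05,38.5,60],[-0.313,-0.085,0.07,44,60],[-0.352,-0.095,0.09,50,60],[-0.391,-0.106,0.11,55.6,60]]]' 40; python3 - <<'E'
from h import *
for n in("top","side"):
    p,d=grab_frame(n); cv2.imwrite(f"pics/{n}1.png",p[:,:,::-1]); np.save(f"{n}1.npy",d)
    c=p[130:280,100:300] if n=="top" else p[110:260,110:310]
    cv2.imwrite(f"pics/{n}1c.png",cv2.resize(c[:,:,::-1],None,fx=4,fy=4,interpolation=cv2.INTER_CUBIC))
go(*OLD['square'],.058,14)
E
```

```text
clock: 1.1
ee_pos: [0.5135, 0.2554, 0.1282]
ee_rot: [-1.939, -2.471, 0.001]
contact_force: [0.2, 0.7, 0.5]
opening: 0.0513
pos [0.5143 0.2532 0.126 ] gz 0.137 q [ 0.25  0.53  1.49 -0.    1.13  0.02] open 0.0513 F [-0.3 -0.5  0.4] t 1.2
jaw now 13.6 shift mm [ 3.3 -1.2 79. ] turn -0.4
```

View pics/top1c.png

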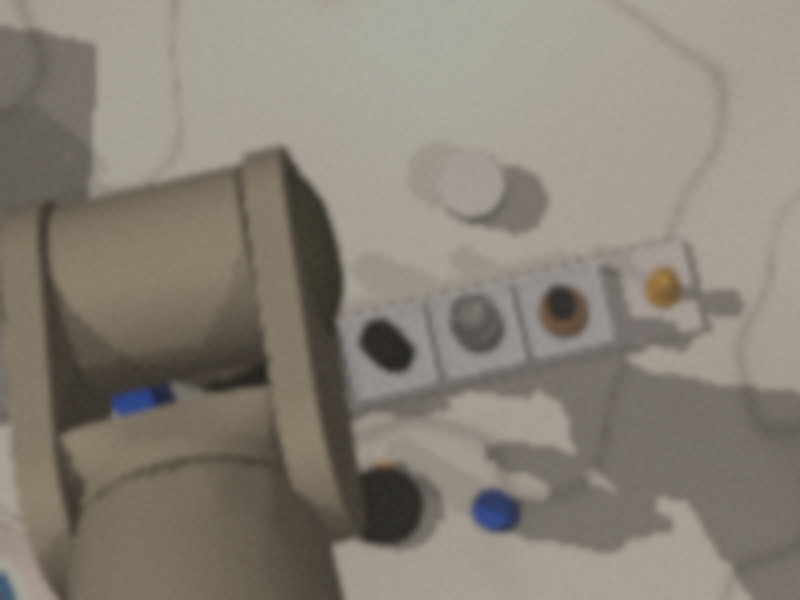

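View pics/side1c.png

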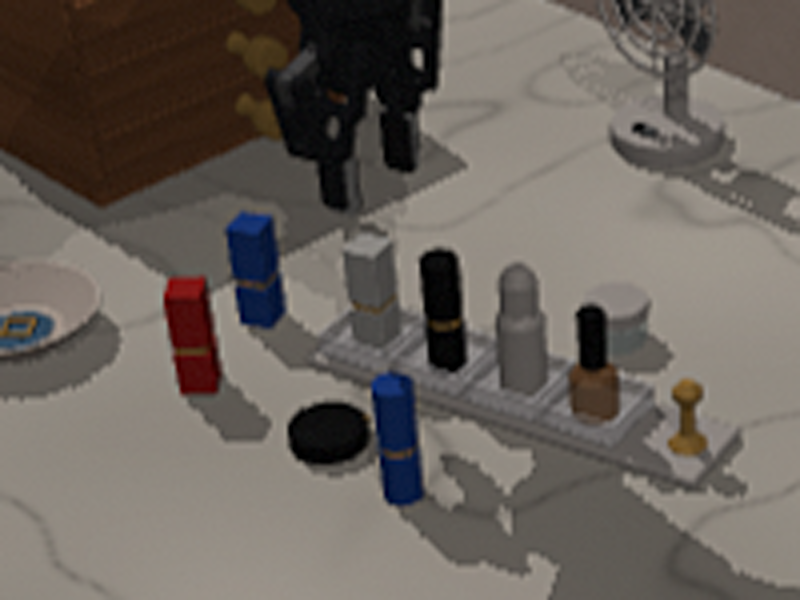

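```bash
python3 - <<'E'
from h import *
c=lambda u,v:(110+u/4-.4,110+v/4-.4)
W=cloud("side",np.load("side1.npy"))
for r in range(136,166,3):
    print(r,[ (u,*(W[r,u]*1000).round(0).astype(int)) for u in range(184,216,3) if np.isfinite(W[r,u,0]) and W[r,u,2]>.09])
E
```

```text
136 [(184, np.int64(456), np.int64(229), np.int64(206)), (187, np.int64(460), np.int64(223), np.int64(207)), (190, np.int64(484), np.int64(245), np.int64(190)), (193, np.int64(490), np.int64(241), np.int64(189)), (196, np.int64(496), np.int64(238), np.int64(188)), (199, np.int64(495), np.int64(227), np.int64(192)), (205, np.int64(543), np.int64(266), np.int64(160)), (208, np.int64(544), np.int64(257), np.int64(162)), (211, np.int64(543), np.int64(245), np.int64(167)), (214, np.int64(550), np.int64(242), np.int64(166))]
139 [(184, np.int64(456), np.int64(229), np.int64(199)), (187, np.int64(459), np.int64(222), np.int64(200)), (190, np.int64(469), np.int64(225), np.int64(195)), (193, np.int64(485), np.int64(237), np.int64(185)), (196, np.int64(491), np.int64(233), np.int64(184)), (199, np.int64(492), np.int64(223), np.int64(187)), (205, np.int64(539), np.int64(263), np.int64(154)), (208, np.int64(542), np.int64(256), np.int64(156)), (211, np.int64(547), np.int64(250), np.int64(156))]
142 [(184, np.int64(457), np.int64(233), np.int64(190)), (187, np.int64(457), np.int64(221), np.int64(
[... 1525 characters left out ...]
64(145)), (193, np.int64(479), np.int64(235), np.int64(149)), (196, np.int64(487), np.int64(234), np.int64(146)), (199, np.int64(493), np.int64(231), np.int64(145))]
157 [(190, np.int64(477), np.int64(245), np.int64(139)), (193, np.int64(476), np.int64(232), np.int64(144)), (196, np.int64(485), np.int64(233), np.int64(140)), (199, np.int64(493), np.int64(233), np.int64(136))]
160 [(193, np.int64(482), np.int64(242), np.int64(129)), (196, np.int64(485), np.int64(234), np.int64(131)), (199, np.int64(492), np.int64(233), np.int64(129))]
163 [(193, np.int64(485), np.int64(247), np.int64(118)), (196, np.int64(484), np.int64(235), np.int64(124)), (199, np.int64(490), np.int64(232), np.int64(122))]
```

```bash
python3 -m inch '[[[-0.001,0,0.012,0,60],[-0.002,0,0.024,0,60],[-0.002,0,0.036,0,60],[-0.002,0,0.048,0,60],[-0.002,0,0.058,0,60],[-0.002,0,0.068,0,60],[-0.002,0,0.075,0,60],[-0.002,0,0.080,0,60],[-0.002,0,0.080,0,60],[-0.002,0,0.080,0,60]]]' 30; python3 - <<'E'
from h import *
p,d=grab_frame("side"); cv2.imwrite("pics/s2c.png",cv2.resize(p[120:240,140:300,::-1],None,fx=5,fy=5,interpolation=cv2.INTER_CUBIC))
go(.513,.2535,.06,14)
E
```

```text
clock: 2.2
ee_pos: [0.5132, 0.2546, 0.0495]
ee_rot: [1.934, 2.476, 0.001]
contact_force: [0.2, -0.3, 0.3]
opening: 0.0512
pos [0.5132 0.2547 0.0497] gz 0.0607 q [ 0.26  0.63  1.55 -0.    0.96  0.01] open 0.0513 F [-0.1 -0.1  0.3] t 2.25
jaw now 14.0 shift mm [-1.1 -0.5  0.7] turn 0.0
```

View pics/s2c.png

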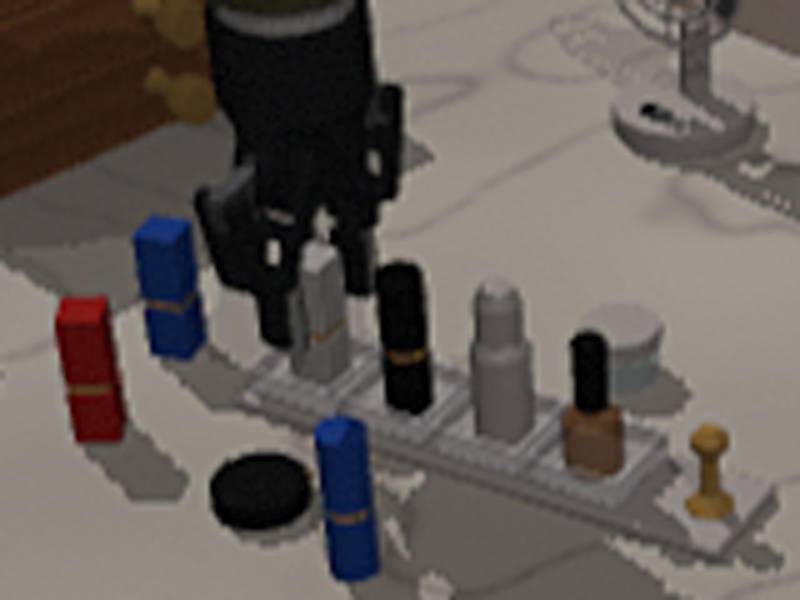

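```bash
python3 -m inch '[[[0,0,0,0,50],[0,0,0,0,42],[0,0,0,0,36],[0,0,0,0,30],[0,0,0,0,25],[0,0,0,0,20],[0,0,0,0,15],[0,0,0,0,15],[0,0,0,0,15],[0,0,0,0,15]]]' 30; python3 - <<'E'
from h import *
go(.513,.2535,.06,14)
E
```

```text
clock: 3.25
ee_pos: [0.513, 0.2546, 0.0494]
ee_rot: [1.934, 2.476, 0.0]
contact_force: [-0.3, -0.5, 3.7]
opening: 0.0225
pos [0.513  0.2546 0.0494] gz 0.0604 q [0.26 0.63 1.55 0.   0.96 0.01] open 0.0225 F [-0.3 -0.5  3.7] t 3.25
jaw now 14.0 shift mm [-1.1 -0.3  0.4] turn 0.0
```

```bash
python3 -m inch '[[[0,0,-0.003,0,15],[0,0,-0.010,0,15],[0,0,-0.022,0,15],[0,0,-0.037,0,15],[0,0,-0.054,0,15],[0,0,-0.072,0,15],[0,0,-0.090,0,15],[0,0,-0.107,0,15],[0,0,-0.120,0,15],[0,0,-0.130,0,15]]]' 30; python3 - <<'E'
from h import *
go(.579,-.251,.185,50.5)
E
```

```text
clock: 4.25
ee_pos: [0.5131, 0.2547, 0.1808]
ee_rot: [1.933, 2.475, 0.002]
contact_force: [0.2, -0.2, 0.2]
opening: 0.0224
pos [0.5131 0.2547 0.1808] gz 0.1918 q [0.26 0.47 1.43 0.   1.24 0.01] open 0.0224 F [ 0.2 -0.2  0.2] t 4.25
jaw now 14.0 shift mm [-506.6  -58.5    6.7] turn -36.5
```

```bash
python3 -m inch '[[[-0.010,-0.001,0,-1,15],[-0.030,-0.003,0,-3,15],[-0.060,-0.007,0,-6,15],[-0.095,-0.011,0,-9,15],[-0.130,-0.015,0,-12,15],[-0.165,-0.019,0,-15,15],[-0.200,-0.023,0,-18,15],[-0.235,-0.027,0,-21,15],[-0.270,-0.031,0,-24,15],[-0.305,-0.035,0,-27,15]]]' 30; python3 - <<'E'
from h import *
go(.579,-.251,.185,50.5)
E
```

```text
clock: 5.25
ee_pos: [0.5527, -0.0512, 0.1794]
ee_rot: [-1.299, -2.86, 0.0]
contact_force: [-0.9, -1.2, -1.5]
opening: 0.0227
pos [ 0.5527 -0.0512  0.1794] gz 0.1904 q [-0.3   0.43  1.49  0.    1.22 -1.02] open 0.0227 F [-0.9 -1.2 -1.5] t 5.25
jaw now 41.1 shift mm [-167.8 -111.6    5.4] turn -9.4
```

```bash
python3 -m inch '[[[-0.029,-0.019,0,-2,15],[-0.055,-0.037,0,-4,15],[-0.080,-0.053,0,-6,15],[-0.103,-0.068,0,-7,15],[-0.123,-0.082,0,-8,15],[-0.140,-0.093,0,-9,15],[-0.153,-0.102,0,-9.5,15],[-0.163,-0.108,0,-9.5,15],[-0.168,-0.112,0,-9.5,15],[-0.168,-0.112,0,-9.5,15]]]' 30; python3 - <<'E'
from h import *
for n in("top","side"):
    p,d=grab_frame(n)
    c=p[130:280,260:460] if n=="top" else p[150:330,240:440]
    cv2.imwrite(f"pics/{n}3c.png",cv2.resize(c[:,:,::-1],None,fx=4,fy=4 if n=="top" else 3.33,interpolation=cv2.INTER_CUBIC) if n=="top" else cv2.resize(c[:,:,::-1],None,fx=3.3,fy=3.3,interpolation=cv2.INTER_CUBIC))
    np.save(n+"3.npy",d)
go(.579,-.251,.054,50.5)
E
```

```text
clock: 6.25
ee_pos: [0.5786, -0.2503, 0.1792]
ee_rot: [-1.062, -2.956, -0.0]
contact_force: [-0.2, 0.6, -1.3]
opening: 0.0226
pos [ 0.5786 -0.2494  0.1793] gz 0.1903 q [-0.59  0.59  1.24  0.    1.31 -1.47] open 0.023 F [ 0.4  0.1 -0.6] t 6.35
jaw now 50.5 shift mm [ -1.3  -1.  136.3] turn 0.0
```

View pics/side3c.png

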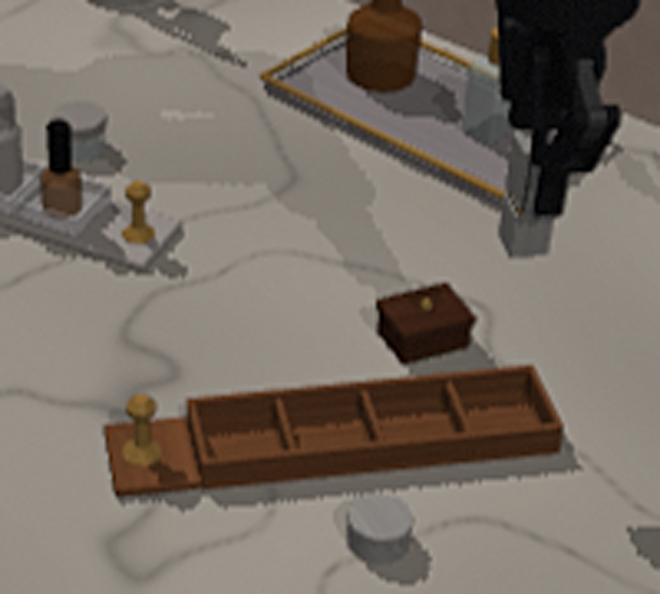

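```bash
python3 -m inch '[[[0,0,0.015,0,15],[0,0,0.035,0,15],[0,0,0.055,0,15],[0,0,0.075,0,15],[0,0,0.092,0,15],[0,0,0.106,0,15],[0,0,0.116,0,15],[0,0,0.122,0,15],[0,0,0.126,0,15],[0,0,0.128,0,15]]]' 30; python3 - <<'E'
from h import *
p,d=grab_frame("side")
cv2.imwrite("pics/s4c.png",cv2.resize(p[200:320,270:430,::-1],None,fx=5,fy=5,interpolation=cv2.INTER_CUBIC))
go(.579,-.251,.054,50.5)
E
```

```text
clock: 7.35
ee_pos: [0.5788, -0.2501, 0.0514]
ee_rot: [1.061, 2.957, -0.0]
contact_force: [-0.1, -0.2, 0.2]
opening: 0.0228
pos [ 0.5787 -0.2501  0.0512] gz 0.0622 q [-0.59  0.73  1.36 -0.    1.06 -1.48] open 0.0227 F [-0.1 -0.4 -0.8] t 7.4
jaw now 50.5 shift mm [-0.8 -0.5  8.2] turn 0.0
```

View pics/s4c.png

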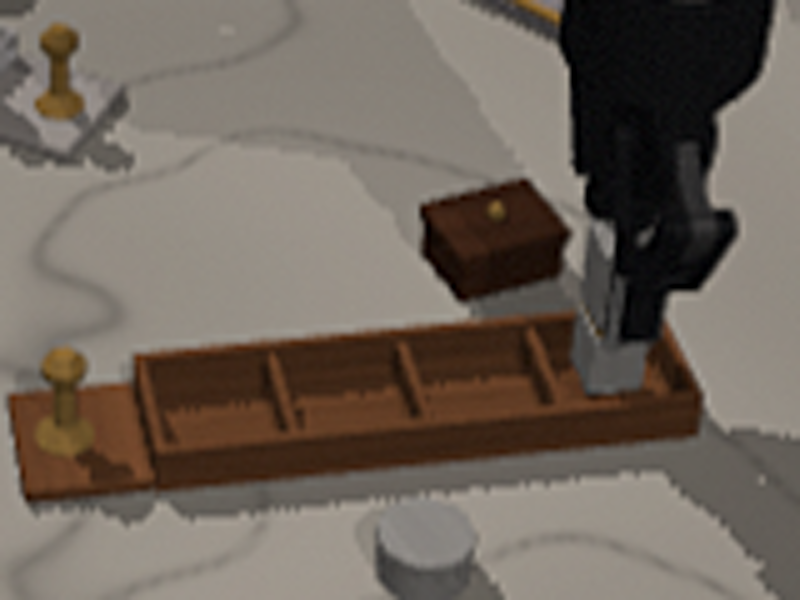

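```bash
python3 -m inch '[[[0,0,0.002,0,15],[0,0,0.004,0,15],[0,0,0.006,0,15],[0,0,0.007,0,15],[0,0,0.008,0,15],[0,0,0.0085,0,15],[0,0,0.009,0,15],[0,0,0.009,0,15],[0,0,0.009,0,15],[0,0,0.009,0,15]]]' 30
```

```text
clock: 8.4
ee_pos: [0.5787, -0.2501, 0.0424]
ee_rot: [1.061, 2.957, -0.0]
contact_force: [-0.8, 0.6, 0.5]
opening: 0.0226
```

```bash
python3 -m inch '[[[0,0,0.0005,0,15],[0,0,0.001,0,15],[0,0,0.001,0,15],[0,0,0.001,0,28],[0,0,0.001,0,31],[0,0,0.001,0,34],[0,0,0.001,0,38],[0,0,0.001,0,42],[0,0,0.001,0,46],[0,0,0.001,0,50]]]' 20;  python3 -m inch '[[[0,0,-0.005,0,52],[0,0,-0.015,0,52],[0,0,-0.030,0,52],[0,0,-0.048,0,52],[0,0,-0.066,0,52],[0,0,-0.084,0,52],[0,0,-0.100,0,52],[0,0,-0.115,0,52],[0,0,-0.125,0,52],[0,0,-0.130,0,52]]]' 20; python3 - <<'E'
from h import *
p,d=grab_frame("side")
cv2.imwrite("pics/s5c.png",cv2.resize(p[150:330,240:440,::-1],None,fx=3.3,fy=3.3,interpolation=cv2.INTER_CUBIC))
go(.5255,.2025,.185,14)
E
```

```text
clock: 9.4
ee_pos: [0.5786, -0.2501, 0.0413]
ee_rot: [-1.061, -2.957, 0.0]
contact_force: [-0.8, 0.5, -0.8]
opening: 0.0428
clock: 10.4
ee_pos: [0.5789, -0.2502, 0.1731]
ee_rot: [1.06, 2.955, -0.001]
contact_force: [0.9, 0.4, -0.8]
opening: 0.0438
pos [ 0.5789 -0.2502  0.1731] gz 0.1841 q [-0.59  0.6   1.24 -0.    1.3  -1.48] open 0.0446 F [-0.7 -0.4  0.6] t 10.45
jaw now 50.5 shift mm [329.1 315.5  -1.6] turn 36.5
```

View pics/s5c.png

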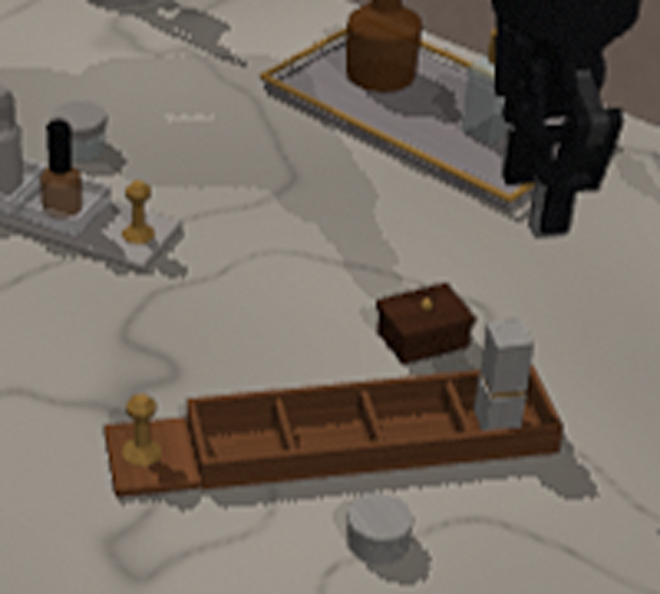

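```bash
python3 -m inch '[[[0.025,0.024,0,3,55],[0.060,0.058,0,7,55],[0.095,0.091,0,11,55],[0.130,0.125,0,15,55],[0.165,0.158,0,19,55],[0.200,0.192,0,23,55],[0.235,0.225,0,27,55],[0.270,0.259,0,31,55],[0.300,0.288,0,34,55],[0.329,0.3155,0,36.5,55]]]' 30; python3 - <<'E'
from h import *
go(.5255,.2025,.062,14)
E
```

```text
clock: 11.45
ee_pos: [0.5246, 0.2046, 0.171]
ee_rot: [-1.935, -2.474, 0.001]
contact_force: [2.0, -0.1, 0.5]
opening: 0.0467
pos [0.5246 0.2046 0.171 ] gz 0.182 q [ 0.16  0.46  1.48  0.    1.21 -0.08] open 0.0467 F [ 2.  -0.1  0.5] t 11.45
jaw now 13.9 shift mm [ -2.3   0.5 120. ] turn -0.1
```

```bash
python3 -m inch '[[[0,0,0.015,0,55],[-0.001,0,0.035,0,55],[-0.001,0,0.053,0,55],[-0.001,0,0.071,0,55],[-0.001,0,0.087,0,55],[-0.001,0,0.100,0,55],[-0.001,0,0.110,0,55],[-0.001,0,0.116,0,55],[-0.001,0,0.120,0,55],[-0.001,0,0.120,0,55]]]' 30; python3 - <<'E'
from h import *
p,d=grab_frame("side"); cv2.imwrite("pics/s6c.png",cv2.resize(p[120:240,140:300,::-1],None,fx=5,fy=5,interpolation=cv2.INTER_CUBIC))
go(.5255,.2025,.062,14)
E
```

```text
clock: 12.45
ee_pos: [0.5256, 0.2017, 0.0511]
ee_rot: [-1.934, -2.476, 0.0]
contact_force: [-0.4, 0.1, -0.2]
opening: 0.0469
pos [0.5257 0.2017 0.0515] gz 0.0625 q [ 0.16  0.61  1.59 -0.    0.95 -0.09] open 0.0466 F [0.4 0.1 0.4] t 12.5
jaw now 14.0 shift mm [ 0.8 -0.   0.5] turn 0.0
```

View pics/s6c.png

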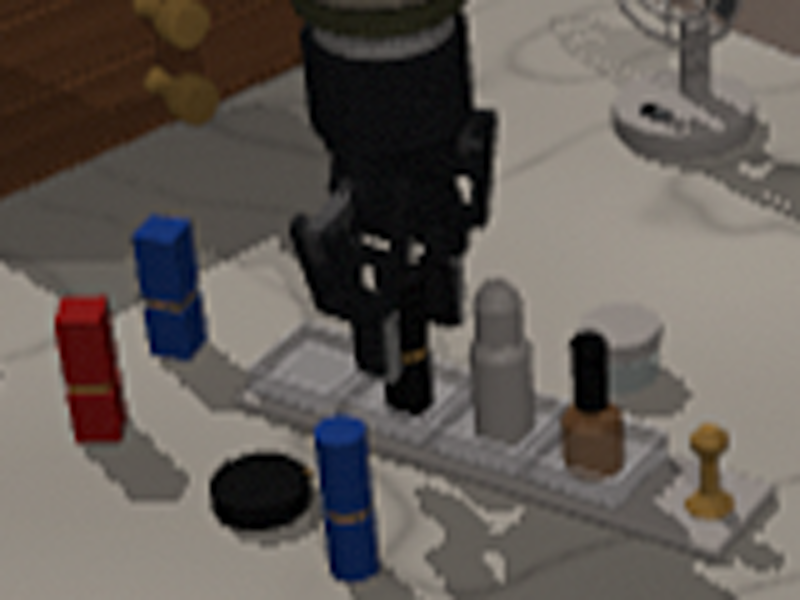

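Round lipstick (crop 405,360) is between the fingers; closing.

```bash
python3 -m inch '[[[0,0,0,0,45],[0,0,0,0,38],[0,0,0,0,33],[0,0,0,0,29],[0,0,0,0,25],[0,0,0,0,20],[0,0,0,0,15],[0,0,0,0,15],[0,0,0,0,15],[0,0,0,0,15]]]' 30;python3 -m inch '[[[0,0,-0.003,0,15],[0,0,-0.010,0,15],[0,0,-0.022,0,15],[0,0,-0.037,0,15],[0,0,-0.054,0,15],[0,0,-0.072,0,15],[0,0,-0.090,0,15],[0,0,-0.107,0,15],[0,0,-0.120,0,15],[0,0,-0.130,0,15]]]' 30; python3 - <<'E'
from h import *
p,d=grab_frame("side"); cv2.imwrite("pics/s7c.png",cv2.resize(p[60:240,140:300,::-1],None,fx=3.3,fy=3.3,interpolation=cv2.INTER_CUBIC))
go(.5378,-.2167,.19,50.5)
E
```

```text
clock: 13.5
ee_pos: [0.5257, 0.2017, 0.0515]
ee_rot: [1.934, 2.476, 0.0]
contact_force: [-0.9, -0.3, 4.5]
opening: 0.0232
clock: 14.5
ee_pos: [0.5257, 0.2017, 0.1827]
ee_rot: [1.933, 2.475, 0.001]
contact_force: [-0.6, -0.5, -0.8]
opening: 0.0232
pos [0.5262 0.2018 0.1839] gz 0.1949 q [ 0.16  0.44  1.46 -0.    1.23 -0.09] open 0.0231 F [ 0.2 -0.   0.9] t 14.55
jaw now 14.0 shift mm [-408.9  -90.1    4.8] turn -36.5
```

View pics/s7c.png

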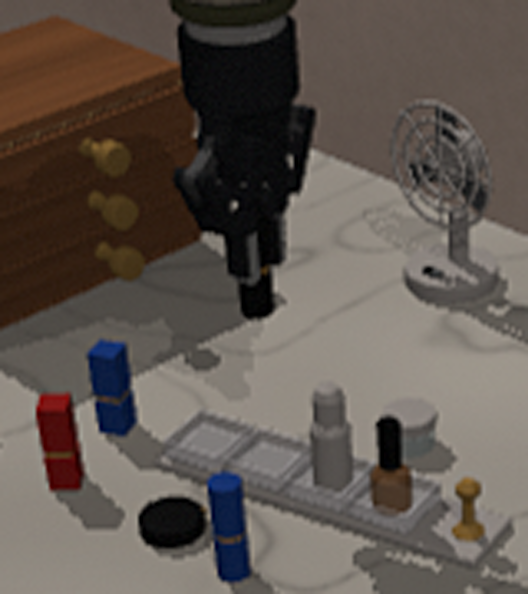

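```bash
python3 -m inch '[[[-0.010,-0.002,0,-1,15],[-0.030,-0.007,0,-3,15],[-0.060,-0.013,0,-6,15],[-0.095,-0.021,0,-9,15],[-0.130,-0.029,0,-12,15],[-0.165,-0.036,0,-15,15],[-0.200,-0.044,0,-18,15],[-0.235,-0.052,0,-21,15],[-0.270,-0.059,0,-24,15],[-0.300,-0.066,0,-27,15]]]' 30; python3 - <<'E'
from h import *
go(.5378,-.2167,.19,50.5)
E
```

```text
clock: 15.55
ee_pos: [0.5339, -0.1071, 0.1809]
ee_rot: [-1.3, -2.859, 0.0]
contact_force: [0.6, 0.9, -0.2]
opening: 0.0235
pos [ 0.5339 -0.1071  0.1809] gz 0.1919 q [-0.41  0.41  1.52 -0.    1.21 -1.13] open 0.0235 F [ 0.6  0.9 -0.2] t 15.55
jaw now 41.1 shift mm [-85.2 -69.1   1.9] turn -9.4
```

```bash
python3 -m inch '[[[-0.022,-0.018,0,-3,15],[-0.042,-0.034,0,-6,15],[-0.060,-0.049,0,-8,15],[-0.074,-0.060,0,-9.4,15],[-0.083,-0.067,0,-9.4,15],[-0.085,-0.069,0.010,-9.4,15],[-0.085,-0.069,0.025,-9.4,15],[-0.085,-0.069,0.045,-9.4,15],[-0.085,-0.069,0.060,-9.4,15],[-0.085,-0.069,0.070,-9.4,15]]]' 30; python3 - <<'E'
from h import *
go(.5378,-.2167,.055,50.5)
E
```

```text
clock: 16.55
ee_pos: [0.5374, -0.2136, 0.1094]
ee_rot: [-1.063, -2.954, -0.001]
contact_force: [0.6, 0.0, -0.0]
opening: 0.0231
pos [ 0.5374 -0.2136  0.1094] gz 0.1204 q [-0.58  0.56  1.49  0.    1.1  -1.46] open 0.0231 F [ 0.6  0.  -0. ] t 16.55
jaw now 50.4 shift mm [-2.5 -2.1 65.4] turn -0.1
```

```bash
python3 -m inch '[[[-0.001,-0.001,0.012,0,15],[-0.001,-0.001,0.026,0,15],[-0.001,-0.001,0.038,0,15],[-0.001,-0.001,0.047,0,15],[-0.001,-0.001,0.052,0,15],[-0.001,-0.001,0.054,0,15],[-0.001,-0.001,0.055,0,15],[-0.001,-0.001,0.055,0,15],[-0.001,-0.001,0.055,0,15],[-0.001,-0.001,0.055,0,15]]]' 30; python3 - <<'E'
from h import *
p,d=grab_frame("side")
cv2.imwrite("pics/s8c.png",cv2.resize(p[200:320,270:430,::-1],None,fx=5,fy=5,interpolation=cv2.INTER_CUBIC))
go(.5378,-.2167,.0555,50.5)
E
```

```text
clock: 17.55
ee_pos: [0.5381, -0.2163, 0.0566]
ee_rot: [1.064, 2.955, -0.0]
contact_force: [-0.5, 0.6, -0.5]
opening: 0.0233
pos [ 0.5381 -0.2163  0.0566] gz 0.0676 q [-0.58  0.63  1.53 -0.    0.98 -1.46] open 0.0237 F [ 1.2 -0.6 -0.6] t 17.6
jaw now 50.4 shift mm [-0.  -0.6 12.1] turn -0.1
```

View pics/s8c.png

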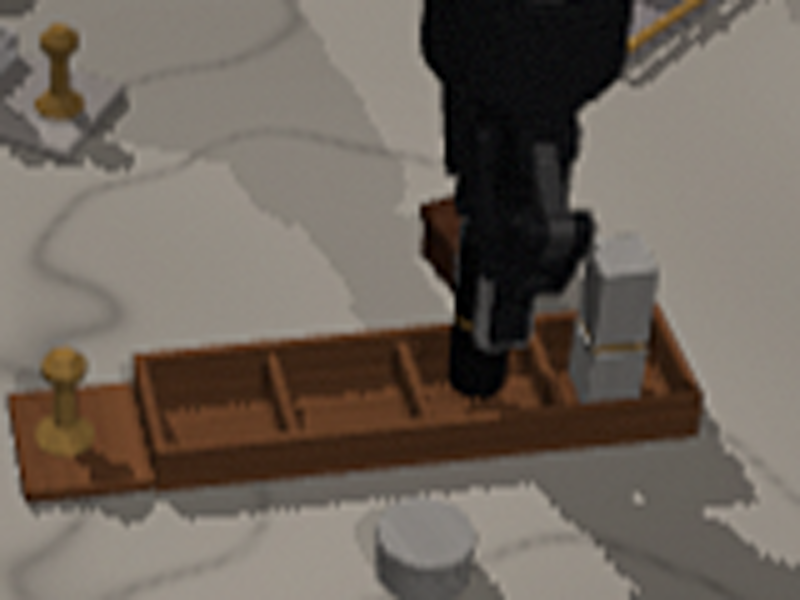

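```bash
python3 -m inch '[[[0,0,0.004,0,15],[0,0,0.007,0,15],[0,0,0.009,0,15],[0,0,0.0105,0,15],[0,0,0.0115,0,15],[0,0,0.012,0,15],[0,0,0.0125,0,15],[0,0,0.0125,0,15],[0,0,0.0125,0,15],[0,0,0.0125,0,15]]]' 30;python3 -m inch '[[[0,0,0.0005,0,15],[0,0,0.0005,0,15],[0,0,0.0005,0,28],[0,0,0.0005,0,31],[0,0,0.0005,0,34],[0,0,0.0005,0,38],[0,0,0.0005,0,42],[0,0,0.0005,0,46],[0,0,0.0005,0,50],[0,0,0.0005,0,50]]]' 20;  python3 -m inch '[[[0,0,-0.005,0,52],[0,0,-0.015,0,52],[0,0,-0.030,0,52],[0,0,-0.048,0,52],[0,0,-0.066,0,52],[0,0,-0.084,0,52],[0,0,-0.100,0,52],[0,0,-0.115,0,52],[0,0,-0.125,0,52],[0,0,-0.130,0,52]]]' 20; python3 - <<'E'
from h import *
go(.541,.151,.185,14)
E
```

```text
clock: 18.6
ee_pos: [0.5381, -0.2163, 0.0445]
ee_rot: [1.064, 2.956, -0.0]
contact_force: [-2.4, 1.6, 5.3]
opening: 0.0231
clock: 19.6
ee_pos: [0.538, -0.2162, 0.0433]
ee_rot: [-1.064, -2.956, 0.0]
contact_force: [-0.2, 0.2, -0.3]
opening: 0.0425
clock: 20.6
ee_pos: [0.5382, -0.2163, 0.1747]
ee_rot: [1.063, 2.954, -0.001]
contact_force: [0.4, 0.4, -0.4]
opening: 0.0448
pos [ 0.5382 -0.2163  0.1747] gz 0.1857 q [-0.58  0.49  1.42  0.    1.23 -1.46] open 0.0448 F [ 0.4  0.4 -0.4] t 20.6
jaw now 50.4 shift mm [231.9 284.8   0.3] turn 36.4
```

```bash
python3 -m inch '[[[0.015,0.018,0,2,60],[0.038,0.047,0,6,60],[0.062,0.076,0,10,60],[0.087,0.106,0,14,60],[0.112,0.137,0,18,60],[0.137,0.168,0,22,60],[0.162,0.199,0,26,60],[0.187,0.230,0,30,60],[0.211,0.259,0,34,60],[0.232,0.285,0,36.4,60]]]' 30; python3 - <<'E'
from h import *
p,d=grab_frame("side"); cv2.imwrite("pics/s9c.png",cv2.resize(p[120:320,180:420,::-1],None,fx=3.3,fy=3,interpolation=cv2.INTER_CUBIC))
go(.541,.151,.052,14)
E
```

```text
clock: 21.6
ee_pos: [0.5404, 0.1532, 0.1731]
ee_rot: [-1.936, -2.474, 0.001]
contact_force: [0.8, -0.3, 0.3]
opening: 0.0513
pos [0.54   0.157  0.1731] gz 0.1841 q [ 0.07  0.45  1.48  0.    1.21 -0.17] open 0.0513 F [-2.2  3.7 -0.3] t 21.65
jaw now 14.0 shift mm [ -6.4  -0.4 132.1] turn -0.0
```

View pics/s9c.png

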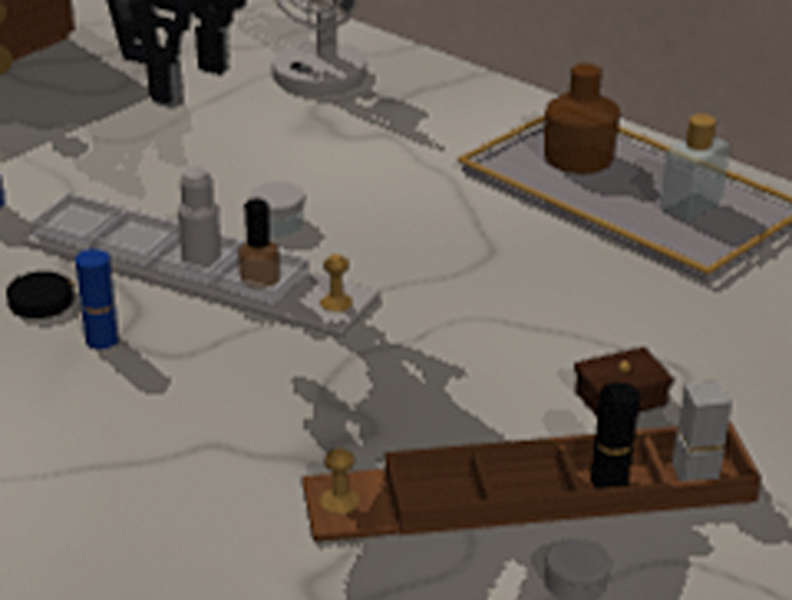

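```bash
python3 -m inch '[[[0,0,0.005,0,60],[0,0,0.025,0,60],[0,0,0.048,0,60],[0,0,0.070,0,60],[0,0,0.090,0,60],[0,0,0.107,0,60],[0,0,0.120,0,60],[0,0,0.128,0,60],[0,0,0.132,0,60],[0,0,0.132,0,60]]]' 30; python3 - <<'E'
from h import *
p,d=grab_frame("side"); cv2.imwrite("pics/s10c.png",cv2.resize(p[120:240,160:320,::-1],None,fx=5,fy=5,interpolation=cv2.INTER_CUBIC))
go(.541,.151,.052,14)
E
```

```text
clock: 22.65
ee_pos: [0.5409, 0.1511, 0.0412]
ee_rot: [-1.934, -2.476, 0.0]
contact_force: [0.2, 0.3, 0.6]
opening: 0.0513
pos [0.5411 0.1512 0.0416] gz 0.0526 q [ 0.06  0.62  1.59 -0.    0.93 -0.18] open 0.0511 F [-0.3  0.2  0.5] t 22.7
jaw now 14.0 shift mm [-0.2 -0.1  0.6] turn 0.0
```

View pics/s10c.png

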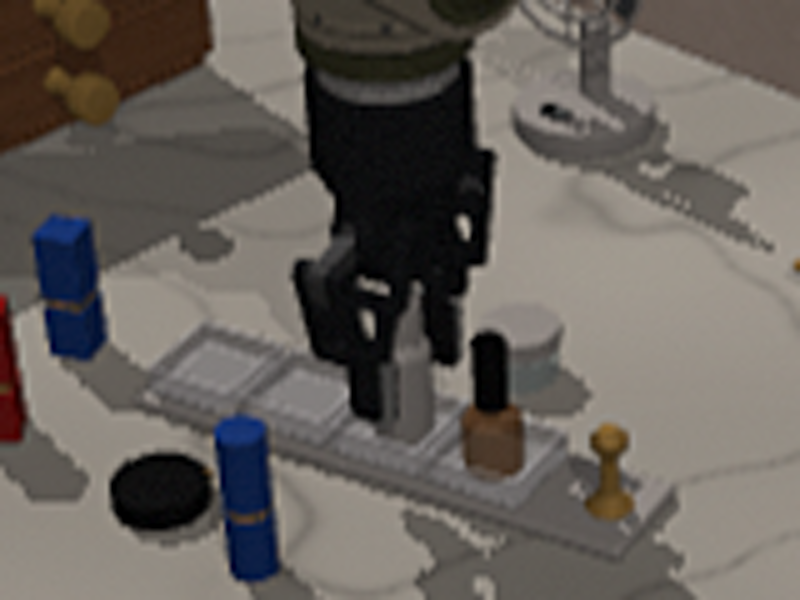

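```bash
python3 -m inch '[[[0,0,0,0,52],[0,0,0,0,46],[0,0,0,0,41],[0,0,0,0,37],[0,0,0,0,33],[0,0,0,0,28],[0,0,0,0,22],[0,0,0,0,22],[0,0,0,0,22],[0,0,0,0,22]]]' 40;python3 -m inch '[[[0,0,-0.003,0,22],[0,0,-0.010,0,22],[0,0,-0.022,0,22],[0,0,-0.037,0,22],[0,0,-0.054,0,22],[0,0,-0.072,0,22],[0,0,-0.090,0,22],[0,0,-0.107,0,22],[0,0,-0.120,0,22],[0,0,-0.130,0,22]]]' 40; python3 - <<'E'
from h import *
p,d=grab_frame("side"); cv2.imwrite("pics/s11c.png",cv2.resize(p[60:240,160:320,::-1],None,fx=3.3,fy=3.3,interpolation=cv2.INTER_CUBIC))
go(.4962,-.1829,.18,50.5)
E
```

```text
clock: 23.7
ee_pos: [0.5409, 0.1513, 0.0416]
ee_rot: [1.934, 2.476, 0.0]
contact_force: [-1.6, 0.1, 5.2]
opening: 0.0286
clock: 24.7
ee_pos: [0.541, 0.1513, 0.1727]
ee_rot: [1.933, 2.475, 0.001]
contact_force: [0.4, 0.7, -0.4]
opening: 0.0289
pos [0.5415 0.1514 0.1739] gz 0.1849 q [ 0.06  0.45  1.48 -0.    1.21 -0.18] open 0.0285 F [ 0.2 -0.3  0.8] t 24.75
jaw now 14.0 shift mm [-313.3 -124.9    4.7] turn -36.5
```

View pics/s11c.png

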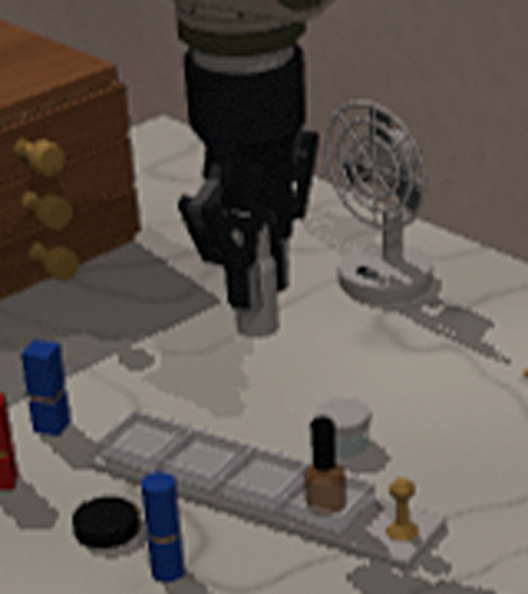

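```bash
python3 -m inch '[[[-0.010,-0.004,0,-1,22],[-0.030,-0.012,0,-4,22],[-0.060,-0.024,0,-8,22],[-0.095,-0.038,0,-12,22],[-0.130,-0.052,0,-16,22],[-0.165,-0.066,0,-20,22],[-0.200,-0.080,0,-24,22],[-0.235,-0.094,0,-28,22],[-0.265,-0.106,0,-32,22],[-0.290,-0.116,0,-35,22]]]' 40; python3 - <<'E'
from h import *
go(.4962,-.1829,.11,50.5)
E
```

```text
clock: 25.75
ee_pos: [0.4979, -0.1598, 0.171]
ee_rot: [-1.097, -2.943, -0.0]
contact_force: [1.0, 1.3, -0.5]
opening: 0.0286
pos [ 0.4979 -0.1598  0.171 ] gz 0.182 q [-0.53  0.37  1.6  -0.    1.17 -1.39] open 0.0286 F [ 1.   1.3 -0.5] t 25.75
jaw now 49.1 shift mm [-13.8 -18.5  72. ] turn -1.4
```

```bash
python3 -m inch '[[[-0.007,-0.009,0,-1,22],[-0.012,-0.016,0.003,-1.4,22],[-0.013,-0.0175,0.015,-1.4,22],[-0.013,-0.0175,0.033,-1.4,22],[-0.013,-0.0175,0.053,-1.4,22],[-0.013,-0.0175,0.073,-1.4,22],[-0.013,-0.0175,0.091,-1.4,22],[-0.013,-0.0175,0.103,-1.4,22],[-0.013,-0.0175,0.110,-1.4,22],[-0.013,-0.0175,0.113,-1.4,22]]]' 40; python3 - <<'E'
from h import *
p,d=grab_frame("side")
cv2.imwrite("pics/s12c.png",cv2.resize(p[200:320,270:430,::-1],None,fx=5,fy=5,interpolation=cv2.INTER_CUBIC))
go(.4962,-.1829,.0456,50.5)
E
```

```text
clock: 26.75
ee_pos: [0.4968, -0.1795, 0.0577]
ee_rot: [-1.063, -2.955, -0.0]
contact_force: [-0.5, -0.4, 0.2]
opening: 0.0286
pos [ 0.4968 -0.1797  0.0578] gz 0.0688 q [-0.57  0.54  1.69  0.    0.92 -1.45] open 0.0289 F [-0.2 -0.4 -0.8] t 26.8
jaw now 50.4 shift mm [-1.6 -2.9 23.2] turn -0.1
```

View pics/s12c.png

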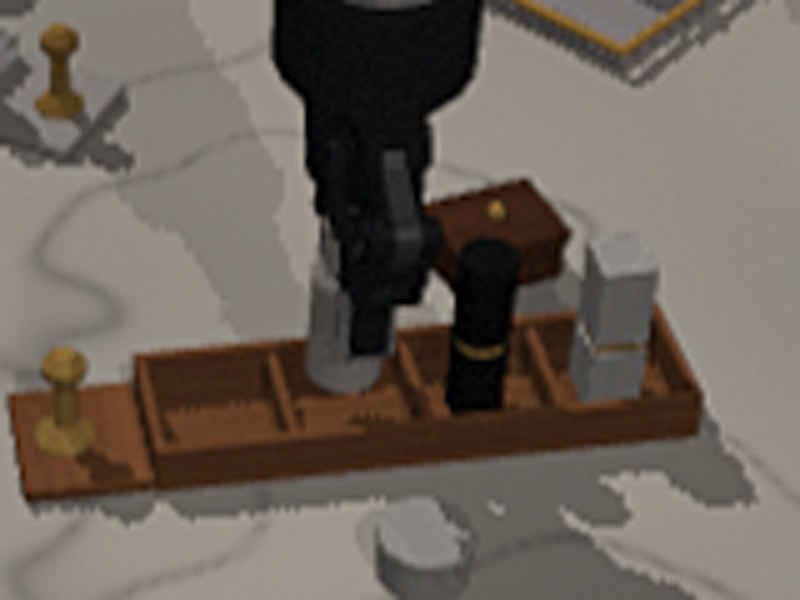

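```bash
python3 -m inch '[[[-0.001,-0.0015,0.004,0,22],[-0.0015,-0.003,0.009,0,22],[-0.0015,-0.003,0.014,0,22],[-0.0015,-0.003,0.018,0,22],[-0.0015,-0.003,0.0205,0,22],[-0.0015,-0.003,0.022,0,22],[-0.0015,-0.003,0.023,0,22],[-0.0015,-0.003,0.0235,0,22],[-0.0015,-0.003,0.0235,0,22],[-0.0015,-0.003,0.0235,0,22]]]' 40
```

```text
clock: 27.8
ee_pos: [0.4961, -0.1832, 0.0349]
ee_rot: [1.064, 2.956, -0.0]
contact_force: [-0.6, -0.7, -0.4]
opening: 0.0287
```

```bash
python3 -m inch '[[[0,0,0.0005,0,22],[0,0,0.001,0,22],[0,0,0.001,0,22],[0,0,0.001,0,36],[0,0,0.001,0,39],[0,0,0.001,0,42],[0,0,0.001,0,46],[0,0,0.001,0,50],[0,0,0.001,0,53],[0,0,0.001,0,55]]]' 20;  python3 -m inch '[[[0,0,-0.005,0,55],[0,0,-0.015,0,55],[0,0,-0.030,0,55],[0,0,-0.048,0,55],[0,0,-0.066,0,55],[0,0,-0.084,0,55],[0,0,-0.100,0,55],[0,0,-0.115,0,55],[0,0,-0.125,0,55],[0,0,-0.135,0,55]]]' 20; python3 - <<'E'
from h import *
go(.550,.099,.185,14)
E
```

```text
clock: 28.8
ee_pos: [0.4961, -0.1832, 0.0338]
ee_rot: [-1.064, -2.956, 0.0]
contact_force: [-1.1, 0.0, -0.2]
opening: 0.047
clock: 29.8
ee_pos: [0.4961, -0.1831, 0.1698]
ee_rot: [1.064, 2.956, -0.0]
contact_force: [0.1, 0.8, 0.2]
opening: 0.0472
pos [ 0.4961 -0.1831  0.1698] gz 0.1808 q [-0.58  0.39  1.59  0.    1.17 -1.46] open 0.0472 F [0.1 0.8 0.2] t 29.8
jaw now 50.4 shift mm [138.2 251.8  -4.3] turn 36.4
```

```bash
python3 -m inch '[[[0.010,0.018,0,3,50],[0.024,0.044,0,7,50],[0.040,0.072,0,11,50],[0.055,0.100,0,15,50],[0.070,0.128,0,19,50],[0.086,0.156,0,23,50],[0.101,0.184,0,27,50],[0.116,0.212,0,31,50],[0.129,0.235,0,34,50],[0.138,0.252,0,36.4,50]]]' 30; python3 - <<'E'
from h import *
p,d=grab_frame("side"); cv2.imwrite("pics/s13c.png",cv2.resize(p[80:320,180:420,::-1],None,fx=3,fy=2.5,interpolation=cv2.INTER_CUBIC))
go(.549,.0995,.066,14)
E
```

```text
clock: 30.8
ee_pos: [0.5502, 0.1007, 0.1689]
ee_rot: [-1.935, -2.475, 0.0]
contact_force: [0.4, -0.5, 0.7]
opening: 0.0425
pos [0.5504 0.1025 0.1689] gz 0.1799 q [-0.03  0.45  1.49  0.    1.2  -0.27] open 0.0427 F [-1.   2.  -0.1] t 30.85
jaw now 13.9 shift mm [ -2.7  -2.1 113.9] turn -0.1
```

View pics/s13c.png

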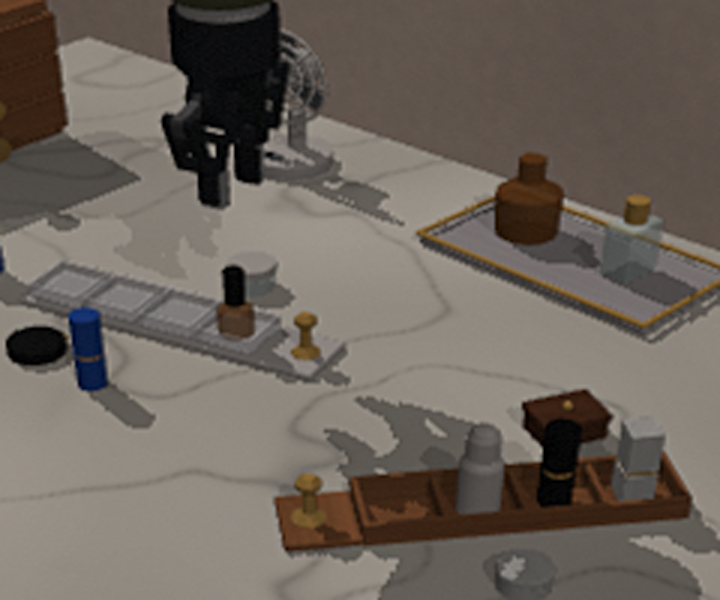

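```bash
python3 -m inch '[[[0,0,0.005,0,50],[0,-0.001,0.020,0,50],[0,-0.001,0.040,0,50],[0,-0.001,0.060,0,50],[0,-0.001,0.078,0,50],[0,-0.001,0.092,0,50],[0,-0.001,0.102,0,50],[0,-0.001,0.109,0,50],[0,-0.001,0.113,0,50],[0,-0.001,0.113,0,50]]]' 30; python3 - <<'E'
from h import *
p,d=grab_frame("side"); cv2.imwrite("pics/s14c.png",cv2.resize(p[120:240,160:320,::-1],None,fx=5,fy=5,interpolation=cv2.INTER_CUBIC))
go(.549,.0995,.066,14)
E
```

```text
clock: 31.85
ee_pos: [0.5493, 0.0985, 0.0556]
ee_rot: [-1.934, -2.476, 0.0]
contact_force: [-0.0, -0.4, 0.8]
opening: 0.0431
pos [0.5495 0.0986 0.0561] gz 0.0671 q [-0.03  0.59  1.6  -0.    0.95 -0.28] open 0.0427 F [ 1.1 -0.7  1. ] t 31.9
jaw now 14.0 shift mm [ 1.  -0.3  1.1] turn 0.0
```

View pics/s14c.png

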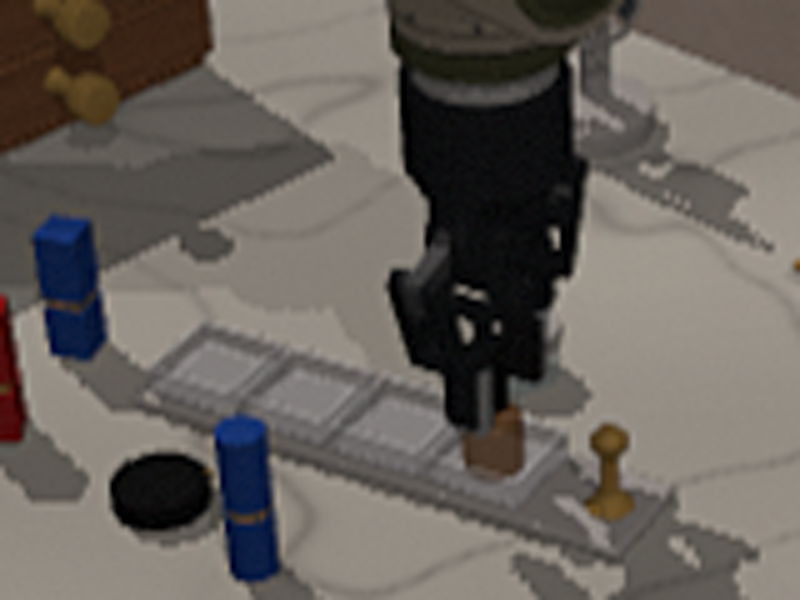

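```bash
python3 -m inch '[[[0,0,-0.002,0,40],[0,0,-0.004,0,34],[0,0,-0.004,0,29],[0,0,-0.004,0,25],[0,0,-0.004,0,21],[0,0,-0.004,0,17],[0,0,-0.004,0,13],[0,0,-0.004,0,8],[0,0,-0.004,0,8],[0,0,-0.004,0,8]]]' 40; python3 -m inch '[[[0,0,0,0,8],[0,0,0,0,8],[0,0,-0.002,0,8],[0,0,-0.005,0,8],[0,0,-0.010,0,8],[0,0,-0.016,0,8],[0,0,-0.022,0,8],[0,0,-0.026,0,8],[0,0,-0.029,0,8],[0,0,-0.030,0,8]]]' 40; python3 - <<'E'
from h import *
p,d=grab_frame("side"); cv2.imwrite("pics/s15c.png",cv2.resize(p[110:230,160:320,::-1],None,fx=5,fy=5,interpolation=cv2.INTER_CUBIC))
go(.4545,-.1486,.18,50.5)
E
```

```text
clock: 32.9
ee_pos: [0.5493, 0.0988, 0.0598]
ee_rot: [-1.934, -2.476, 0.0]
contact_force: [-0.9, -0.3, -0.1]
opening: 0.0155
clock: 33.9
ee_pos: [0.5495, 0.0988, 0.0902]
ee_rot: [1.934, 2.476, 0.0]
contact_force: [0.1, 0.3, -0.8]
opening: 0.0156
pos [0.5494 0.0987 0.0901] gz 0.1011 q [-0.03  0.54  1.57  0.    1.02 -0.28] open 0.0159 F [ 0.2  0.1 -0.1] t 33.95
jaw now 14.0 shift mm [-217. -152.  -79.] turn -36.5
```

View pics/s15c.png

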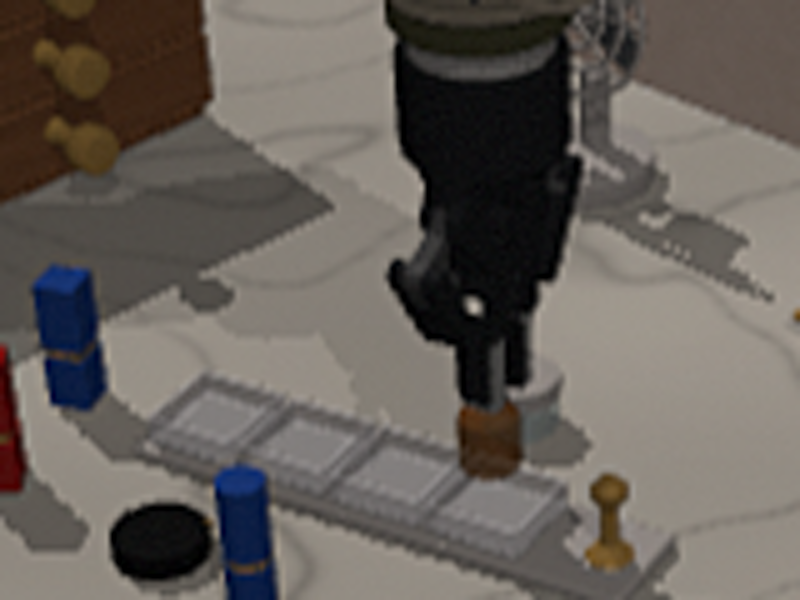

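```bash
python3 -m inch '[[[0,0,-0.010,0,8],[-0.005,-0.003,-0.028,-1,8],[-0.015,-0.011,-0.046,-3,8],[-0.033,-0.023,-0.060,-6,8],[-0.055,-0.038,-0.068,-9,8],[-0.080,-0.056,-0.070,-13,8],[-0.105,-0.073,-0.070,-17,8],[-0.130,-0.091,-0.070,-21,8],[-0.155,-0.109,-0.070,-25,8],[-0.180,-0.126,-0.070,-29,8]]]' 40; python3 - <<'E'
from h import *
go(.4545,-.1486,.18,50.5)
E
```

```text
clock: 34.95
ee_pos: [0.4701, -0.1075, 0.1604]
ee_rot: [1.248, 2.883, -0.0]
contact_force: [0.2, 0.3, -0.1]
opening: 0.0158
pos [ 0.4701 -0.1075  0.1604] gz 0.1714 q [-0.47  0.3   1.73 -0.    1.11 -1.22] open 0.0158 F [ 0.2  0.3 -0.1] t 34.95
jaw now 43.2 shift mm [-19.3 -39.5  -8.6] turn -7.3
```

```bash
python3 -m inch '[[[-0.009,-0.018,0,-3,8],[-0.014,-0.029,0,-5,8],[-0.018,-0.037,0,-7,8],[-0.019,-0.0395,0.010,-7.3,8],[-0.019,-0.0395,0.025,-7.3,8],[-0.019,-0.0395,0.043,-7.3,8],[-0.019,-0.0395,0.061,-7.3,8],[-0.019,-0.0395,0.076,-7.3,8],[-0.019,-0.0395,0.087,-7.3,8],[-0.019,-0.0395,0.092,-7.3,8]]]' 40; python3 - <<'E'
from h import *
p,d=grab_frame("side")
cv2.imwrite("pics/s16c.png",cv2.resize(p[200:320,250:410,::-1],None,fx=5,fy=5,interpolation=cv2.INTER_CUBIC))
go(.4545,-.1486,.0638,50.5)
E
```

```text
clock: 35.95
ee_pos: [0.4545, -0.1468, 0.0668]
ee_rot: [-1.066, -2.954, -0.001]
contact_force: [0.3, -0.5, 0.8]
opening: 0.0157
pos [ 0.4544 -0.1468  0.0666] gz 0.0776 q [-0.56  0.43  1.84  0.    0.87 -1.44] open 0.0157 F [-0.9 -0.3 -0.9] t 36.0
jaw now 50.3 shift mm [-1.2 -1.3 13.8] turn -0.2
```

View pics/s16c.png

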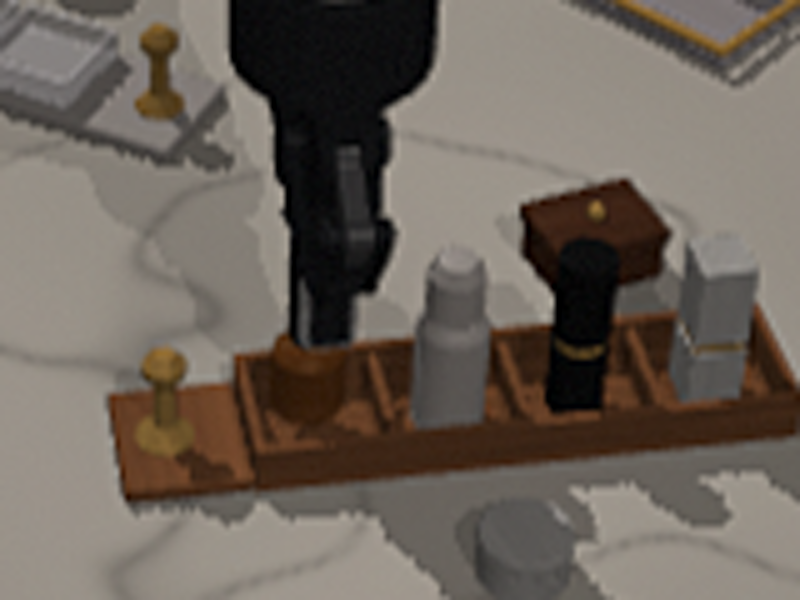

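```bash
python3 -m inch '[[[-0.001,-0.001,0.003,0,8],[-0.001,-0.001,0.006,0,8],[-0.001,-0.001,0.009,0,8],[-0.001,-0.001,0.011,0,8],[-0.001,-0.001,0.0125,0,8],[-0.001,-0.001,0.0135,0,8],[-0.001,-0.001,0.014,0,8],[-0.001,-0.001,0.014,0,8],[-0.001,-0.001,0.014,0,8],[-0.001,-0.001,0.014,0,8]]]' 40;python3 -m inch '[[[0,0,0.0005,0,8],[0,0,0.001,0,8],[0,0,0.001,0,8],[0,0,0.001,0,20],[0,0,0.001,0,23],[0,0,0.001,0,26],[0,0,0.001,0,31],[0,0,0.001,0,36],[0,0,0.001,0,42],[0,0,0.001,0,46]]]' 20;  python3 -m inch '[[[0,0,-0.005,0,50],[0,0,-0.015,0,50],[0,0,-0.030,0,50],[0,0,-0.048,0,50],[0,0,-0.066,0,50],[0,0,-0.084,0,50],[0,0,-0.100,0,50],[0,0,-0.115,0,50],[0,0,-0.125,0,50],[0,0,-0.130,0,50]]]' 20; python3 -m inch '[[[0,0.03,-0.01,0,50],[0,0.06,-0.02,0,50],[0,0.09,-0.02,0,50],[0,0.12,-0.02,0,50],[0,0.15,-0.02,0,50],[0,0.18,-0.02,0,50],[0,0.20,-0.02,0,50],[0,0.20,-0.02,0,50],[0,0.20,-0.02,0,50],[0,0.20,-0.02,0,50]]]'
python3 - <<'E'
from h import *
for n in("top","side"):
    p,d=grab_frame(n); np.save(n+"9.npy",d); c=p[170:290,300:420] if n=="top" else p[200:320,250:410]
    cv2.imwrite(f"pics/{n}9c.png",cv2.resize(c[:,:,::-1],None,fx=5,fy=5,interpolation=cv2.INTER_CUBIC))
go(.4545,-.1486,.18,50.5)
c0=np.array([.5165,-.1959]); a=np.radians(140.6); ey=np.array([np.cos(a),np.sin(a)]); ex=np.array([ey[1],-ey[0]])
W=cloud("top",np.load("top9.npy"))
m=(W[...,2]>.045)&(W[...,2]<.11)
k,l=cv2.connectedComponents(m.astype(np.uint8))
for i in range(1,k):
    p=W[l==i]; q=p[p[:,2]>p[:,2].max()-.012]; mid=(q[:,:2].min(0)+q[:,:2].max(0))/2
    e=mid-c0
    if len(p)>5 and np.linalg.norm(e)<.16: print(len(p),"ztop",p[:,2].max().round(3),"rack x,y mm",(e@ex*1000).round(1),(e@ey*1000).round(1))
E
```

```text
clock: 37.0
ee_pos: [0.455, -0.1487, 0.0539]
ee_rot: [1.066, 2.955, -0.0]
contact_force: [-0.3, 0.6, 0.1]
opening: 0.0155
clock: 38.0
ee_pos: [0.4549, -0.1487, 0.0528]
ee_rot: [1.066, 2.955, 0.0]
contact_force: [0.3, -0.4, -0.2]
opening: 0.0391
clock: 39.0
ee_pos: [0.4551, -0.1488, 0.184]
ee_rot: [1.066, 2.954, -0.001]
contact_force: [-0.1, -0.4, -0.5]
opening: 0.0424
clock: 40.0
ee_pos: [0.5821, 0.0046, 0.2027]
ee_rot: [-1.067, -2.954, 0.0]
contact_force: [-0.6, -0.5, -0.1]
opening: 0.0429
pos [0.5823 0.0045 0.2029] gz 0.2139 q [-0.19  0.47  1.37 -0.    1.3  -1.07] open 0.0426 F [ 1.1  0.2 -0.4] t 40.1
jaw now 50.3 shift mm [   0.3 -199.4   33.9] turn -0.2
138 ztop 0.083 rack x,y mm 0.8 -78.3
117 ztop 0.087 rack x,y mm 1.1 -24.6
140 ztop 0.095 rack x,y mm 0.6 28.6
56 ztop 0.083 rack x,y mm 1.1 83.8
44 ztop 0.057 rack x,y mm 1.1 142.7
```

View pics/top9c.png

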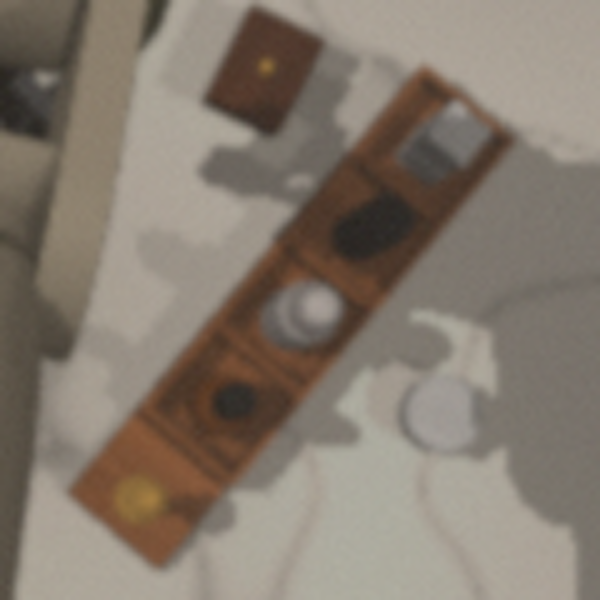

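View pics/side9c.png

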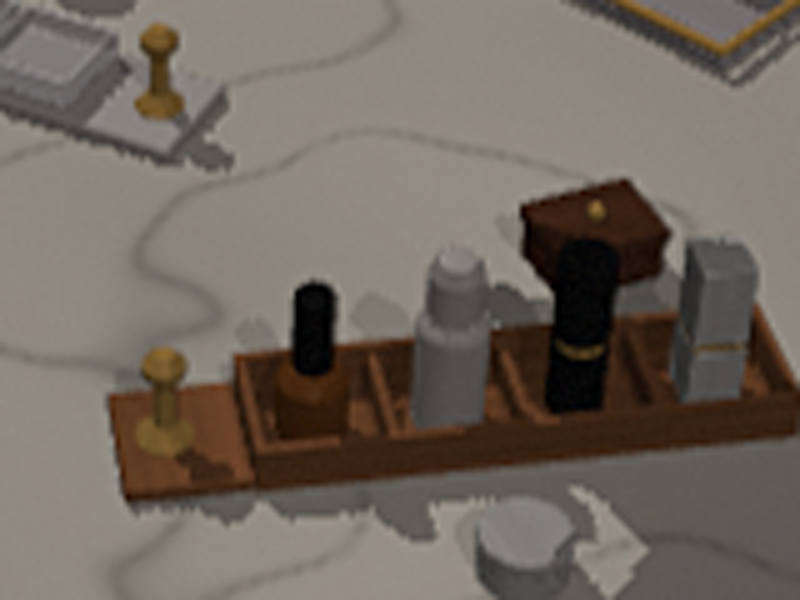

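The final pictures show all four upright in the new rack. From the ring post they stand nail polish, spray, round, square, at side crop x of about 315, 455, 580 and 715. Each is within 3 mm of its compartment centre.

```bash
python3 -c "
from plant import *
print(job_done())"
```

```text
the job is handed in; nothing more can be done
None
```

All four cosmetics are now in the new wooden rack, in the same order from the ring post as before: nail polish, spray bottle, round lipstick, square lipstick. I handed the job in at about 40 s; it gave no verdict.

- **Final checks:** The last top and side pictures show all four upright in their own compartments. Their tops measure within 1.1 mm (x) and 2.8 mm (y) of the compartment centres, against the 18 mm allowed. The arm had moved well clear, with only about 1 N of noise on the force reading. The look-alikes were left alone.
- **What disagreed:** The two cameras differed by about 5 mm in y. I settled it by comparing the fingers in the side picture with the reported tool position, and every grasp and placing fit that.
- **Not clearly confirmed:** Only the round lipstick gave a clear contact-force rise as it was set down. I judged the other three by height before opening the fingers, so any drop was about 1 mm at most.

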